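# Find the fitted alarm beacon by weight and index it to the reader

## Task

One of the three look-alike red-domed alarm beacons on the mat has its transformer fitted and is more than twice as heavy as the two empty ones: find it by lifting. Stand it upright in the nest at the yellow load mark of the indexing table, let go, then turn the table by its hub handle exactly one click clockwise (seen from above) so that the beacon stops in its detent facing the reader post. Leave the two empty beacons standing upright on the mat, knock nothing over and do not disturb the brass gland, power adaptor and screwdriver.

Things in the scene. Friction and masses are not known exactly. Their poses are not given: they have to be found in the camera images.
- beacon_a: one of three outwardly identical alarm beacons: upright aluminium cylinder 50 mm diameter, 47 mm high, under a red dome lens 42 mm diameter; 66.5 mm high in all. Origin: centre of its underside, z up. Grip the metal cylinder. A sealed core may shift about 2 mm inside. One of the three beacons weighs 0.44 to 0.60 kg, the other two 0.18 to 0.23 kg; which is which changes every time
- beacon_b: one of three outwardly identical alarm beacons: upright aluminium cylinder 50 mm diameter, 47 mm high, under a red dome lens 42 mm diameter; 66.5 mm high in all. Origin: centre of its underside, z up. Grip the metal cylinder. A sealed core may shift about 2 mm inside. One of the three beacons weighs 0.44 to 0.60 kg, the other two 0.18 to 0.23 kg; which is which changes every time
- beacon_c: one of three outwardly identical alarm beacons: upright aluminium cylinder 50 mm diameter, 47 mm high, under a red dome lens 42 mm diameter; 66.5 mm high in all. Origin: centre of its underside, z up. Grip the metal cylinder. A sealed core may shift about 2 mm inside. One of the three beacons weighs 0.44 to 0.60 kg, the other two 0.18 to 0.23 kg; which is which changes every time
- mat: fixed blue-grey rubber mat 170 x 340 x 4 mm on which the beacons stand in a row along its y axis, about 105 mm apart. Origin: centre of its underside; its top is at z = 4 mm
- index_table: fixed grey base, 292 mm diameter, of a hand-turned test table; yellow load mark on its rim at its -x side, blue reader post 100 mm high outside the rim 60 degrees clockwise of it. Carries the turret: aluminium disc 252 mm diameter, top 44 mm above the bench, six nests 60 degrees apart on a 90 mm radius, hub handle in the middle. Origin: centre of the underside, z up
- turret (a joint): turret angle in rad, growing clockwise seen from above; 0 = the start detent, one click = 1.047 (60 degrees). A sprung plunger pulls it in within about 0.05 rad of each detent and takes about 0.4 N m to leave; between detents it stays where it is left
- nest (a point): the nest that stands at the yellow load mark at the start (it turns with the turret): centre of the nest's floor on the disc's top face. Four dowels, 7 mm diameter and 7 mm high, on a 31.5 mm radius leave a beacon 3 mm of play all round. Axes turn with the turret; x points from the nest to the hub
- hub_grip (a point): grip point of the hub handle, on the turret axis 150 mm above the bench: an orange vertical blade 56 mm long (point x axis), 14 mm thick (point y axis), 40 mm high (130 to 170 mm above the bench), on a 26 mm post
- reader_tip (a point): tip of the steel nose of the reader post, 78 mm above the bench; the beacon must end 60 degrees clockwise of the load mark, facing it
- gland: bystander: brass and steel cable gland, 32 mm diameter, 28 mm high. Origin: centre of its underside
- adaptor: bystander: black plug-in power adaptor 75 x 45 x 30 mm with two prongs. Origin: centre of its underside
- screwdriver: bystander: screwdriver lying on the bench. Origin: underside, its handle towards its -x

How it is judged (in metres and radians):
On the way, in this order (a step that is already met when the one before it is completed fails the run):
1. the heavy beacon stands released and upright in the nest at the load mark, the turret still in its start detent (((horizontal distance between beacon_a and nest below 0.006 m and z of beacon_a in the frame of nest below 0.004 m and angle between beacon_a's own z axis and vertical below 0.08 rad and contact force between beacon_a and index_table above 3.2 N and contact force between beacon_a and the fingers below 0.1 N) or (horizontal distance between beacon_b and nest below 0.006 m and z of beacon_b in the frame of nest below 0.004 m and angle between beacon_b's own z axis and vertical below 0.08 rad and contact force between beacon_b and index_table above 3.2 N and contact force between beacon_b and the fingers below 0.1 N) or (horizontal distance between beacon_c and nest below 0.006 m and z of beacon_c in the frame of nest below 0.004 m and angle between beacon_c's own z axis and vertical below 0.08 rad and contact force between beacon_c and index_table above 3.2 N and contact force between beacon_c and the fingers below 0.1 N)) and value of joint turret between -0.05 and 0.05 rad), for 0.3 s.
2. the turret has been indexed one click clockwise (value of joint turret between 1.01 and 1.085 rad), for 0.2 s.
At the end, for the whole second after the job is handed in: Heavy beacon released and upright (0.08 rad) in its nest (6 mm of centre, underside within 4 mm of the floor, over 3.2 N on the table); turret at 1.01 to 1.085 rad, one click clockwise of the start; both light beacons upright (0.08 rad) on the mat; all at rest (all of step 2 and ((horizontal distance between beacon_a and nest below 0.006 m and z of beacon_a in the frame of nest below 0.004 m and angle between each of beacon_a, beacon_b, beacon_c's own z axis and vertical below 0.08 rad and contact force between beacon_a and index_table above 3.2 N and contact force between beacon_a and the fingers below 0.1 N and contact force between each of beacon_b, beacon_c and mat above 0.8 N) or (horizontal distance between beacon_b and nest below 0.006 m and z of beacon_b in the frame of nest below 0.004 m and angle between each of beacon_b, beacon_a, beacon_c's own z axis and vertical below 0.08 rad and contact force between beacon_b and index_table above 3.2 N and contact force between beacon_b and the fingers below 0.1 N and contact force between each of beacon_a, beacon_c and mat above 0.8 N) or (horizontal distance between beacon_c and nest below 0.006 m and z of beacon_c in the frame of nest below 0.004 m and angle between each of beacon_c, beacon_a, beacon_b's own z axis and vertical below 0.08 rad and contact force between beacon_c and index_table above 3.2 N and contact force between beacon_c and the fingers below 0.1 N and contact force between each of beacon_a, beacon_b and mat above 0.8 N)) and velocity of joint turret between -0.05 and 0.05 rad/s and linear speed of each of beacon_a, beacon_b, beacon_c below 0.02 m/s); the robot touches nothing.
It fails at once if a beacon is knocked over or tipped by more than 0.7 rad (angle between any of beacon_a, beacon_b, beacon_c's own z axis and vertical above 0.7 rad).
It fails at once if the turret is turned well past one click (over 1.3 rad), or backwards by more than 0.3 rad (value of joint turret above 1.3 rad or value of joint turret below -0.3 rad).
It fails at once if the gland, adaptor or screwdriver is moved by more than 25 mm (distance of any of gland, adaptor, screwdriver from where it was at the start of the episode above 0.025 m).
It also fails if it takes over 72 s, if anything falls off the work surface, if the arm or the gripper's body presses on something with over 40 N, if the wrist force passes 120 N, or if a joint passes its speed limit or range.

## Robot

A 6-joint arm with a two-finger parallel gripper is mounted at the origin on the work surface. World frame = base frame: x ahead of the robot, y to its left, z up, the work surface at z = 0. Lengths are in m, angles in degrees, forces in N, time in s.
With the tool pointing down it reaches from about 0.35 to 0.775 m from the base axis. Payload 5.5 kg.
Tool frame: the origin (TCP) lies midway between the tips of the shut fingers; the grasp point (between the pads) lies 19 mm behind it; z points along the fingers, y is the line along which they close (so a half turn about z gives the same grasp; the last joint's range is limited). The gripper opens to 85 mm and grips with 20 to 120 N. Pads are 22 mm wide; open, the fingers measure 114 mm over their backs; the gripper's body (76 mm by 85 mm) begins 54 mm behind the grasp point. The pads swing forward as they close: fully open they stand 13 mm farther back than shut.
Start: joints at [67.632, 17.945, 2.641, 74.691, 0, 82.002], TCP at [0.143, 0.557, 0.231] pointing down, gripper open.
Joint ranges: [-158.12, 158.12], [-49.38, 96.58], [-58.88, 72.47], [-126.05, 133.96], [-84.25, 85.87], [-180, 180]. Speed limits (degrees/s): [147.25, 147.25, 180, 180, 180, 180].

## Interface

Orientations are given as a 3x3 rotation matrix whose columns are the frame's x, y, z axes.
In Python, from rig import readout, optics, order gives the robot as it stands.
- The arm moves only by the tool carry_out, never from a script. Its argument "commands" is a list of rows, each a list of 4 numbers: the shift along the tool's x, y, z in m, then the turn about the tool's z in degrees. In form: [[dx, dy, dz, spin], ...]. A call has 1 to 5 rows; each row shifts and turns the commanded pose from where the row before left it, along the tool's axes as they then stand; what a row does not reach is not made up. A row lasts 1/12 s, in which the tool goes at most 41.7 mm and 7.16 degrees, less where a joint would pass 70% of its speed; a pose out of reach is approached as far as the arm can. A call is refused whole if a number of a shift passes 0.0417 or a number of a turn 7.16, either way. A call with a gripper value outside its range is refused whole. "gripper" is the finger opening in m, from 0 to 0.0854, set as the call begins (left out, the last holds). The fingers move at their own pace and stop on an object; the grip force is fixed at half the most. Time passes only in rows, so rows that do not move let the fingers close. It gives the time, the measured TCP pose, the force, the opening and the grip force at its end, in the units of the state.
- readout.get_state(): the state, without advancing time (a new reading comes with each control period).
- optics.grab_frame(name): name is "side" or "top"; returns a dict with "color" (384x512x3 uint8, red, green, blue), "range_z" (384x512 float32, m along the optical axis (not along the pixel's ray), 0 where there is no reading), "fx", "fy", "cx", "cy" (pixels), "rvec" (rotation vector, rad) and "tvec" (3), from world to camera coordinates, as OpenCV has them. Camera axes: x right, y down, z forward; pixel columns grow to the right and rows downward; lengths in m; the calibration is good to about 2 mm. A picture is of the moment at which its call begins.
- order.sign_off(): hands the job in; it is judged then, once.
The state is a dict: "t": time; "qpos": joint angles; "joint_velocities": joint speeds; "effort": joint torques, N m; "ee_pos": TCP position; "eef_rot": TCP orientation; "force": force on the tool from outside, world axes, zero at the start; "wrist_torque": the same for the moment, N m; "width": opening from 0.0 (shut) to 1.0 (fully open); "finger_force": force on a finger pad.
Only numpy, scipy, OpenCV 4.12 (cv2) and the standard library are available. Lean on these libraries where they do the work, as an engineer would, in place of code of your own. Each camera call takes 0.05 s, during which the arm holds its last target. There are 200 camera calls.

## Working session

There is one attempt and no reset: what is moved stays moved. The work goes in short steps, Python scripts to look and compute and a tool call to move; the robot and the scene stay as the last step left them, time stands still between calls to the robot, and variables do not carry over. Pictures are saved under pics/ and viewed, at most 10 in all, crops included, and the job is handed in when it is done.

Besides the shell and the picture viewer there is one more tool, called after "Request:" by a JSON object that holds its "api" and its "payload", one argument or row to a line. carry_out: Moves the arm, as the interface text tells. Its arguments: {"type":"object","properties":{"commands":{"type":"array","items":{"type":"array","items":{"type":"number"}}},"gripper":{"type":"number"}},"required":["commands"]}

```bash
mkdir -p pics; cat > h.py <<'E'
import numpy as np, cv2
from rig import readout, optics, order
def grab(n):
    f=optics.grab_frame(n); R=cv2.Rodrigues(np.array(f['rvec'],float))[0]; t=np.array(f['tvec'],float).ravel()
    z=f['range_z'].astype(float); v,u=np.indices(z.shape)
    P=np.stack([(u-f['cx'])/f['fx']*z,(v-f['cy'])/f['fy']*z,z],-1)
    W=(P-t)@R; W[z==0]=np.nan
    return f,W
def save(f,n): cv2.imwrite('pics/'+n,f['color'][:,:,::-1])
E
python3 - <<'E'
from h import *
np.set_printoptions(precision=4,suppress=True)
s=readout.get_state(); print(s)
for n in ('top','side'):
    f,W=grab(n); save(f,n+'0.png'); np.save(n+'0.npy',W)
    hsv=cv2.cvtColor(f['color'],cv2.COLOR_RGB2HSV)
    for nm,lo,hi in (('red',(0,150,60),(7,255,255)),('orange',(9,150,80),(20,255,255)),('yellow',(22,150,80),(35,255,255)),('blue',(100,150,50),(125,255,255))):
        m=cv2.inRange(hsv,lo,hi); k,l,st,c=cv2.connectedComponentsWithStats(m)
        for i in range(1,k):
            if st[i,4]>25:
                w=W[l==i]; print(n,nm,st[i],c[i],np.nanmedian(w,0),np.nanmin(w,0),np.nanmax(w,0))
E
```

```text
{'t': 0.0, 'qpos': array([67.6342, 17.9921,  2.5797, 74.6914,  0.0024, 82.0018]), 'joint_velocities': array([ 0.0128, -0.0345, -0.0162, -0.1292,  0.0346,  0.0732]), 'effort': array([  0.0001, -48.063 ,  29.8532,   0.0195,   0.0001,   0.    ]), 'ee_pos': array([0.1425, 0.5566, 0.2304]), 'eef_rot': array([[-0.9687,  0.2481, -0.0007],
       [ 0.2481,  0.9687, -0.0017],
       [ 0.0003, -0.0018, -1.    ]]), 'force': array([-0.1437,  0.473 , -0.0476]), 'wrist_torque': array([-0.0461,  0.0083, -0.0029]), 'finger_force': 0.0, 'width': 0.9980748699487063}
top red [345 101  11  37 363] [350.1157 118.9587] [ 0.8206 -0.2931  0.0211] [ 0.7705 -0.3161 -0.0058] [ 0.8811 -0.2814  0.0282]
top red [410 139  53  45 609] [437.6502 158.3727] [ 0.7076 -0.5469  0.0093] [ 0.6346 -0.6259 -0.0053] [ 0.7631 -0.4661  0.0185]
top red [   9  192   58   73 1695] [ 39.4407 230.1245] [0.5059 0.5502 0.0596] [ 0.4196  0.5031 -0.0043] [0.6231 0.6916 0.081 ]
top red [ 68 194  18  16 204] [ 76.0441 201.7696] [0.5884 0.4707 0.0541] [ 0.5696  0.4547 -0.0029] [0.6128 0.5143 0.0623]
top red [379 226  14  14 134] [386.2836 
[... 1270 characters left out ...]
 -0.1705  0.068 ] [ 0.436  -0.1834 -0.0004] [ 0.4813 -0.0812  0.0732]
side red [399 278  50  25 677] [424.7297 289.4948] [ 0.8201 -0.2999  0.0221] [ 0.7717 -0.3089 -0.0035] [ 0.8972 -0.2658  0.0285]
side red [232 307  24  22 374] [243.1898 317.0802] [ 0.4522 -0.2762  0.068 ] [ 0.4351 -0.2897  0.054 ] [ 0.4724 -0.2539  0.0732]
side red [276 349  26  25 496] [288.3387 360.8407] [ 0.4913 -0.3758  0.0681] [ 0.4747 -0.3904  0.0533] [ 0.5118 -0.3549  0.0735]
side orange [215 127  12   7  47] [221.4468 128.9787] [0.5568 0.1959 0.1699] [0.5398 0.1886 0.002 ] [0.6371 0.5255 0.173 ]
side blue [230 118  27  17  36] [243.7778 127.0556] [0.7072 0.4752 0.0118] [0.6831 0.4173 0.0086] [0.7262 0.5595 0.0174]
```

View pics/top0.png

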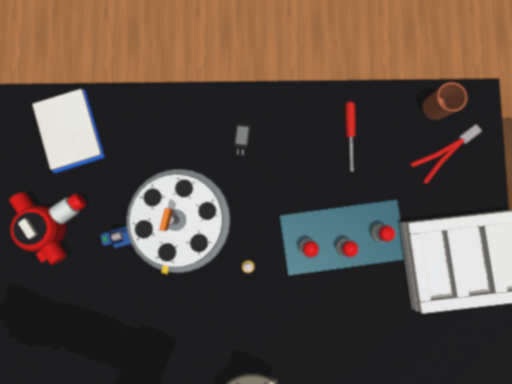

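View pics/side0.png

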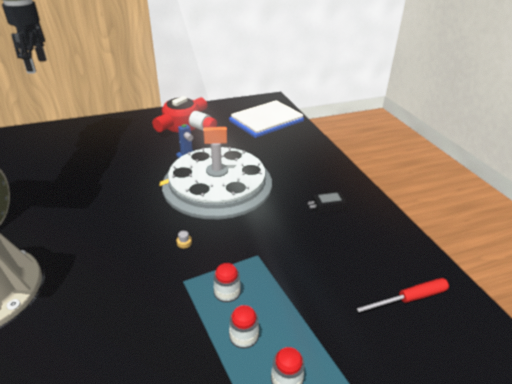

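```bash
cat > m.py <<'E'
from h import *
from scipy.optimize import least_squares
np.set_printoptions(precision=4,suppress=True)
def ray(f,u,v,z):
    R=cv2.Rodrigues(np.array(f['rvec'],float))[0]; t=np.array(f['tvec'],float).ravel()
    C=-R.T@t; d=R.T@np.array([(u-f['cx'])/f['fx'],(v-f['cy'])/f['fy'],1]); return C+d*(z-C[2])/d[2]
F={n:grab(n) for n in ('top','side')}
if __name__=='__main__':
    for g in ([.454,-.163],[.453,-.268],[.493,-.368]):
        r=[]
        for n,(f,W) in F.items():
            h=cv2.cvtColor(f['color'],cv2.COLOR_RGB2HSV); m=((h[...,0]<8)|(h[...,0]>172))&(h[...,1]>150)&(np.hypot(W[...,0]-g[0],W[...,1]-g[1])<.032)&(W[...,2]>.056)
            p=W[m]; s=least_squares(lambda c:np.linalg.norm(p-c,axis=1)-.021,[*g,.049],loss='soft_l1',f_scale=.002).x; r.append(s)
        print('beacon',*r)
    for n,(f,W) in F.items():
        c=f['color'].astype(int); w=(c.min(-1)>130)&(abs(W[...,2]-.044)<.006)&(np.hypot(W[...,0]-.545,W[...,1]-.19)<.15)
        hull=cv2.convexHull(np.argwhere(w)[:,::-1].astype(np.int32))[:,0]
        q=np.array([ray(f,u,v,.044) for u,v in hull])
        s=least_squares(lambda c:np.hypot(q[:,0]-c[0],q[:,1]-c[1])-c[2],[.545,.19,.126],loss='soft_l1',f_scale=.002).x
        print(n,'disc',s)
        fill=np.zeros(w.shape,np.uint8); cv2.fillConvexPoly(fill,hull.astype(np.int32),1)
        d=((c.max(-1)<70)&(fill>0)).astype(np.uint8); k,l,st,cc=cv2.connectedComponentsWithStats(d)
        for i in range(1,k):
            if st[i,4]>30:
                p=ray(f,*cc[i],.044); v=p[:2]-s[:2]; print('nest',st[i,4],p,np.hypot(*v),np.degrees(np.arctan2(v[1],v[0])))
        h=cv2.cvtColor(f['color'],cv2.COLOR_RGB2HSV); o=(W[...,2]>.163)&(W[...,2]<.18)&(np.hypot(W[...,0]-.545,W[...,1]-.19)<.08)&(h[...,0]<22)&(h[...,1]>120)
        p=W[o]; e,V=np.linalg.eigh(np.cov(p[:,:2].T)); print('blade',len(p),p.mean(0),(p.min(0)+p.max(0))/2,V[:,1],np.degrees(np.arctan2(V[1,1],V[0,1])))
        rect=cv2.minAreaRect(p[:,:2].astype(np.float32)*1000); print(rect)
        y=cv2.inRange(h,(22,150,80),(35,255,255))>0; y&=(np.hypot(W[...,0]-.4,W[...,1]-.24)<.05); print('yel',np.nanmean(W[y],0))
        for nm,g,rr in (('gland',(.425,.0),.06),('adaptor',(.75,0.),.1)):
            m=(np.hypot(W[...,0]-g[0],W[...,1]-g[1])<rr)&(W[...,2]>.012); print(nm,np.nanmin(W[m],0) if m.any() else 0,np.nanmax(W[m],0) if m.any() else 0)
E
python3 m.py
```

```text
beacon [ 0.4547 -0.1626  0.051 ] [ 0.4558 -0.1639  0.0522]
beacon [ 0.4539 -0.2686  0.0509] [ 0.4553 -0.2696  0.0523]
beacon [ 0.494  -0.3689  0.0513] [ 0.4951 -0.3703  0.0523]
top disc [0.5372 0.2026 0.125 ]
nest 184 [0.6243 0.1794 0.044 ] 0.09015405403901863 -14.910206112419653
nest 186 [0.6006 0.2665 0.044 ] 0.08996384717752658 45.20903526274847
nest 190 [0.5615 0.1156 0.044 ] 0.09036286541607023 -74.42679826000197
nest 192 [0.5135 0.2892 0.044 ] 0.08977427382621624 105.32784559617548
nest 194 [0.4744 0.1383 0.044 ] 0.08988980886620568 -134.33895277378383
nest 195 [0.4505 0.2251 0.044 ] 0.08954174249817579 165.43032212625963
blade 113 [0.5372 0.2013 0.1682] [0.5364 0.2011 0.1677] [-0.967   0.2548] 165.23743667426737
((537.497314453125, 201.90945434570312), (11.89200496673584, 51.45579147338867), 75.70771026611328)
yel [0.3971 0.2387 0.0112]
gland [ 0.3922 -0.0063  0.0124] [0.4196 0.0217 0.0297]
adaptor [ 0.7228 -0.0057  0.0123] [0.8146 0.044  0.034 ]
side disc [0.5385 0.1991 0.1277]
nest 90 [0.4507 0.2302 0.044 ] 0.09308761419810468 160.5047226123869
blade 119 [0.5389 0.1987 0.1685] [0.5386 0.1988 0.168 ] [-0.9771  0.2129] 167.70948773489715
((539.2152709960938, 201.87599182128906), (19.186420440673828, 53.94290542602539), 75.01887512207031)
yel [0.3993 0.2474 0.0112]
gland [ 0.391  -0.0113  0.0121] [0.4219 0.0172 0.0309]
adaptor [ 0.7235 -0.0088  0.0121] [0.8167 0.0452 0.0334]
```

Request:
{"api": "carry_out", "payload": {
  "commands": [
    [-0.038, -0.011, 0, 0],
    [-0.038, -0.011, 0, 0],
    [-0.038, -0.011, 0, 0],
    [-0.038, -0.011, 0, 0],
    [-0.038, -0.011, 0, 0]
  ],
  "gripper": 0.0854
}}

```text
t: 0.62
ee_pos: [0.3142, 0.4555, 0.2312]
eef_rot: [[-0.969, 0.247, -0.0], [0.247, 0.969, -0.0], [0.0, -0.0, -1.0]]
force: [-0.6, -0.3, 0.1]
width: 0.998
finger_force: 0.0
```

Request:
{"api": "carry_out", "payload": {
  "commands": [
    [-0.038, -0.011, 0, 0],
    [-0.038, -0.011, 0, 0],
    [-0.0143, -0.0362, 0, 0],
    [-0.0143, -0.0362, 0, 0],
    [-0.0143, -0.0362, 0, 0]
  ]
}}

```text
t: 1.03
ee_pos: [0.3963, 0.2988, 0.2305]
eef_rot: [[-0.969, 0.248, -0.001], [0.248, 0.969, -0.001], [0.001, -0.001, -1.0]]
force: [0.3, -0.3, 0.1]
width: 1.01
finger_force: 0.0
```

Request:
{"api": "carry_out", "payload": {
  "commands": [
    [-0.0143, -0.0362, 0, 0],
    [-0.0143, -0.0362, 0, 0],
    [-0.0143, -0.0362, 0, 0],
    [-0.0143, -0.0362, 0, 0],
    [-0.0143, -0.0362, 0, 0]
  ]
}}

```text
t: 1.45
ee_pos: [0.4199, 0.1058, 0.2313]
eef_rot: [[-0.969, 0.248, 0.0], [0.248, 0.969, 0.0], [-0.0, 0.0, -1.0]]
force: [0.4, -0.0, 0.5]
width: 0.995
finger_force: 0.0
```

Request:
{"api": "carry_out", "payload": {
  "commands": [
    [-0.0143, -0.0362, 0, 0],
    [-0.0143, -0.0362, 0, 0],
    [-0.0143, -0.0362, 0, 0],
    [-0.0143, -0.0362, 0, 0],
    [-0.0143, -0.0362, 0, 0]
  ]
}}

```text
t: 1.87
ee_pos: [0.4443, -0.0875, 0.2314]
eef_rot: [[-0.969, 0.248, 0.0], [0.248, 0.969, 0.0], [-0.0, 0.0, -1.0]]
force: [1.8, 0.2, 1.1]
width: 0.997
finger_force: 0.0
```

Request:
{"api": "carry_out", "payload": {
  "commands": [
    [-0.0143, -0.0362, 0, 0],
    [-0.0143, -0.0362, 0, 0],
    [0, 0, 0, 0],
    [0, 0, 0, 0]
  ]
}}

```text
t: 2.2
ee_pos: [0.4541, -0.1646, 0.2307]
eef_rot: [[-0.968, 0.252, -0.001], [0.252, 0.968, 0.001], [0.001, 0.001, -1.0]]
force: [-0.3, 1.2, -0.2]
width: 0.999
finger_force: 0.0
```

Request:
{"api": "carry_out", "payload": {
  "commands": [
    [-0.0006, 0.0017, 0.035, 0],
    [0, 0, 0.038, 0],
    [0, 0, 0.038, 0],
    [0, 0, 0.036, 0],
    [0, 0, 0.03, 0]
  ]
}}

```text
t: 2.62
ee_pos: [0.454, -0.1589, 0.0521]
eef_rot: [[-0.969, 0.246, -0.002], [0.246, 0.969, 0.001], [0.002, 0.001, -1.0]]
force: [-0.4, 0.0, -0.2]
width: 1.002
finger_force: 0.0
```

Request:
{"api": "carry_out", "payload": {
  "commands": [
    [0, 0, 0.022, 0],
    [0, 0, 0.0145, 0],
    [0, 0, 0.005, 0],
    [0, 0, 0, 0]
  ]
}}

```text
t: 2.95
ee_pos: [0.4541, -0.1594, 0.0117]
eef_rot: [[-0.969, 0.247, -0.003], [0.247, 0.969, 0.002], [0.003, 0.001, -1.0]]
force: [0.2, 0.6, 0.0]
width: 1.0
finger_force: 0.0
```

Request:
{"api": "carry_out", "payload": {
  "commands": [
    [0, 0, 0, 0],
    [0, 0, 0, 0],
    [0, 0, 0, 0],
    [0, 0, 0, 0],
    [0, 0, 0, 0]
  ],
  "gripper": 0.0
}}

```text
t: 3.37
ee_pos: [0.4566, -0.1619, 0.0145]
eef_rot: [[-0.969, 0.248, 0.003], [0.248, 0.969, -0.001], [-0.003, -0.001, -1.0]]
force: [-0.7, 0.1, 5.9]
width: 0.562
finger_force: 61.6
```

Request:
{"api": "carry_out", "payload": {
  "commands": [
    [0, 0, 0, 0],
    [0, 0, 0, 0],
    [0, 0, -0.005, 0],
    [0, 0, -0.01, 0],
    [0, 0, -0.01, 0]
  ]
}}

```text
t: 3.78
ee_pos: [0.455, -0.1611, 0.0386]
eef_rot: [[-0.969, 0.248, -0.001], [0.248, 0.969, 0.0], [0.001, 0.0, -1.0]]
force: [1.1, -0.0, -2.3]
width: 0.566
finger_force: 62.1
```

Request:
{"api": "carry_out", "payload": {
  "commands": [
    [0, 0, -0.005, 0],
    [0, 0, 0, 0],
    [0, 0, 0, 0],
    [0, 0, 0, 0],
    [0, 0, 0, 0]
  ]
}}

```text
t: 4.2
ee_pos: [0.4549, -0.1611, 0.0424]
eef_rot: [[-0.969, 0.248, -0.001], [0.248, 0.969, 0.0], [0.001, 0.0, -1.0]]
force: [0.7, -0.4, -2.6]
width: 0.565
finger_force: 62.1
```

Request:
{"api": "carry_out", "payload": {
  "commands": [
    [0, 0, 0, 0]
  ]
}}

```text
t: 4.28
ee_pos: [0.455, -0.1611, 0.0423]
eef_rot: [[-0.969, 0.248, -0.001], [0.248, 0.969, 0.001], [0.001, 0.0, -1.0]]
force: [0.5, -0.4, -2.5]
width: 0.565
finger_force: 62.1
```

Request:
{"api": "carry_out", "payload": {
  "commands": [
    [0, 0, 0.012, 0],
    [0, 0, 0.01, 0],
    [0, 0, 0.004, 0],
    [0, 0, 0.0015, 0],
    [0, 0, 0, 0]
  ]
}}

```text
t: 4.7
ee_pos: [0.4546, -0.1609, 0.0148]
eef_rot: [[-0.969, 0.248, -0.002], [0.248, 0.969, 0.001], [0.002, 0.001, -1.0]]
force: [0.1, -0.1, -2.1]
width: 0.565
finger_force: 62.0
```

Request:
{"api": "carry_out", "payload": {
  "commands": [
    [0, 0, 0, 0],
    [0, 0, 0, 0],
    [0, 0, 0, 0],
    [0, 0, 0, 0],
    [0, 0, 0, 0]
  ],
  "gripper": 0.0854
}}

```text
t: 5.12
ee_pos: [0.4555, -0.1614, 0.0154]
eef_rot: [[-0.969, 0.248, 0.0], [0.248, 0.969, -0.0], [-0.0, -0.0, -1.0]]
force: [0.5, 0.2, 0.1]
width: 1.002
finger_force: 0.0
```

Request:
{"api": "carry_out", "payload": {
  "commands": [
    [0, 0, -0.02, 0],
    [0, 0, -0.036, 0],
    [0, 0, -0.036, 0],
    [-0.0066, -0.0262, 0, 0],
    [-0.0066, -0.0262, 0, 0]
  ]
}}

```text
t: 5.53
ee_pos: [0.457, -0.2161, 0.1103]
eef_rot: [[-0.969, 0.245, 0.005], [0.245, 0.969, -0.003], [-0.005, -0.002, -1.0]]
force: [0.9, 0.0, 0.1]
width: 1.0
finger_force: 0.0
```

Request:
{"api": "carry_out", "payload": {
  "commands": [
    [-0.0066, -0.0262, 0, 0],
    [-0.0066, -0.0262, 0, 0],
    [0, 0, 0, 0],
    [0, 0, 0, 0]
  ]
}}

```text
t: 5.87
ee_pos: [0.4548, -0.2706, 0.1072]
eef_rot: [[-0.968, 0.25, 0.0], [0.25, 0.968, 0.0], [-0.0, 0.0, -1.0]]
force: [1.0, 0.1, -0.0]
width: 1.001
finger_force: 0.0
```

Request:
{"api": "carry_out", "payload": {
  "commands": [
    [0, 0.001, 0.03, 0],
    [0, 0, 0.03, 0],
    [0, 0, 0.022, 0],
    [0, 0, 0.008, 0],
    [0, 0, 0.003, 0]
  ]
}}

```text
t: 6.28
ee_pos: [0.4538, -0.2663, 0.0126]
eef_rot: [[-0.969, 0.247, -0.003], [0.247, 0.969, 0.003], [0.004, 0.002, -1.0]]
force: [0.7, 0.1, 0.3]
width: 1.001
finger_force: 0.0
```

Request:
{"api": "carry_out", "payload": {
  "commands": [
    [0, 0, 0, 0],
    [0, 0, 0, 0],
    [0, 0, 0, 0],
    [0, 0, 0, 0],
    [0, 0, 0, 0]
  ],
  "gripper": 0.0
}}

```text
t: 6.7
ee_pos: [0.4563, -0.2694, 0.0162]
eef_rot: [[-0.969, 0.248, 0.003], [0.248, 0.969, -0.002], [-0.003, -0.002, -1.0]]
force: [0.2, -0.3, 5.9]
width: 0.566
finger_force: 62.0
```

Request:
{"api": "carry_out", "payload": {
  "commands": [
    [0, 0, 0, 0],
    [0, 0, 0, 0],
    [0, 0, -0.005, 0],
    [0, 0, -0.01, 0],
    [0, 0, -0.01, 0]
  ]
}}

```text
t: 7.12
ee_pos: [0.4543, -0.2676, 0.0395]
eef_rot: [[-0.969, 0.248, -0.002], [0.248, 0.969, 0.002], [0.002, 0.001, -1.0]]
force: [-0.2, -0.1, -5.8]
width: 0.563
finger_force: 62.9
```

Request:
{"api": "carry_out", "payload": {
  "commands": [
    [0, 0, -0.005, 0],
    [0, 0, 0, 0],
    [0, 0, 0, 0],
    [0, 0, 0, 0],
    [0, 0, 0, 0]
  ]
}}

```text
t: 7.53
ee_pos: [0.4547, -0.2681, 0.0438]
eef_rot: [[-0.969, 0.248, -0.001], [0.248, 0.969, 0.001], [0.001, 0.001, -1.0]]
force: [-0.1, 1.2, -5.3]
width: 0.565
finger_force: 63.0
```

Request:
{"api": "carry_out", "payload": {
  "commands": [
    [0, 0, -0.025, 0],
    [0, 0, -0.035, 0],
    [0, 0, -0.035, 0],
    [0, 0, -0.03, 0],
    [0.0096, 0.0367, 0, 0]
  ]
}}

```text
t: 7.95
ee_pos: [0.4598, -0.2384, 0.1759]
eef_rot: [[-0.967, 0.254, 0.011], [0.254, 0.967, -0.012], [-0.014, -0.009, -1.0]]
force: [3.9, -1.2, -5.8]
width: 0.562
finger_force: 67.3
```

Request:
{"api": "carry_out", "payload": {
  "commands": [
    [0.0096, 0.0367, 0, 0],
    [0.0096, 0.0367, 0, 0],
    [0.0096, 0.0367, 0, 0],
    [0.0096, 0.0367, 0, 0],
    [0.0096, 0.0367, 0, 0]
  ]
}}

```text
t: 8.37
ee_pos: [0.4532, -0.0391, 0.1689]
eef_rot: [[-0.969, 0.249, -0.001], [0.249, 0.969, 0.0], [0.001, 0.0, -1.0]]
force: [0.1, 0.4, -5.6]
width: 0.564
finger_force: 67.3
```

Request:
{"api": "carry_out", "payload": {
  "commands": [
    [0.0096, 0.0367, 0, 0],
    [0.0096, 0.0367, 0, 0],
    [0.0096, 0.0367, 0, 0],
    [0.0096, 0.0367, 0, 0],
    [0.0096, 0.0367, 0, 0]
  ]
}}

```text
t: 8.78
ee_pos: [0.4522, 0.1507, 0.1689]
eef_rot: [[-0.969, 0.248, -0.001], [0.248, 0.969, -0.0], [0.001, -0.0, -1.0]]
force: [0.6, -0.0, -5.1]
width: 0.562
finger_force: 67.3
```

Request:
{"api": "carry_out", "payload": {
  "commands": [
    [0.0096, 0.0367, 0, 0],
    [0.0096, 0.0367, 0, 0],
    [0, 0, 0, 0],
    [0, 0, 0, 0],
    [0, 0, 0, 0]
  ]
}}

```text
t: 9.2
ee_pos: [0.4519, 0.2247, 0.1686]
eef_rot: [[-0.969, 0.247, -0.001], [0.247, 0.969, -0.001], [0.001, -0.001, -1.0]]
force: [0.6, 0.1, -5.6]
width: 0.566
finger_force: 68.5
```

```bash
python3 - <<'E'
from h import *
np.set_printoptions(precision=4,suppress=True)
s=readout.get_state(); print(s['t'],s['ee_pos'],s['force'],s['qpos'])
f,W=grab('side'); cv2.imwrite('pics/s1.png',cv2.resize(f['color'][90:230,140:300,::-1],None,fx=4,fy=4,interpolation=2))
E
```

```text
9.2 [0.4519 0.2247 0.1686] [ 0.5846  0.1066 -5.6192] [ 17.3334  11.932  -14.3067  63.856   -0.0244  31.6349]
```

View pics/s1.png

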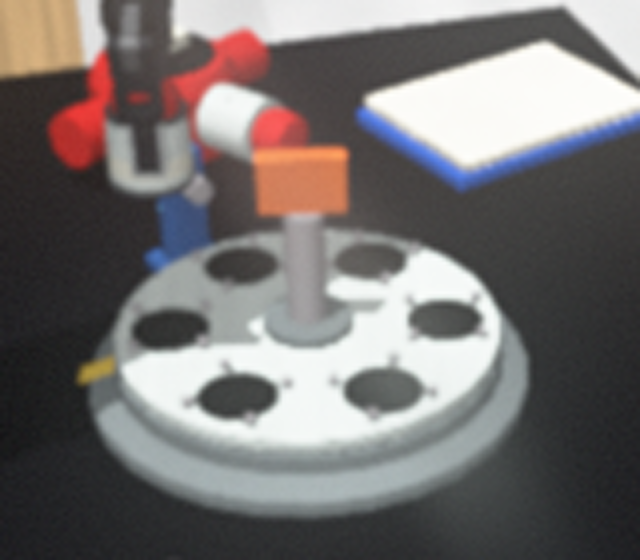

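Request:
{"api": "carry_out", "payload": {
  "commands": [
    [0, 0, 0.03, 0],
    [0, 0, 0.03, 0],
    [0, 0, 0.025, 0],
    [0, 0, 0.011, 0],
    [0, 0, 0, 0]
  ]
}}

```text
t: 9.67
ee_pos: [0.4501, 0.2223, 0.0702]
eef_rot: [[-0.968, 0.251, -0.006], [0.251, 0.968, -0.002], [0.006, -0.004, -1.0]]
force: [-0.9, 0.1, -5.5]
width: 0.567
finger_force: 69.0
```

Request:
{"api": "carry_out", "payload": {
  "commands": [
    [0, 0, 0, 0],
    [0, 0, 0, 0]
  ]
}}

```text
t: 9.83
ee_pos: [0.4538, 0.2242, 0.0744]
eef_rot: [[-0.968, 0.25, 0.002], [0.25, 0.968, 0.001], [-0.002, 0.001, -1.0]]
force: [-0.8, 0.3, -5.1]
width: 0.567
finger_force: 69.1
```

```bash
python3 - <<'E'
from h import *
np.set_printoptions(precision=4,suppress=True)
s=readout.get_state(); print(s['t'],s['ee_pos'],s['force'],s['eef_rot'][:,2])
f,W=grab('side'); cv2.imwrite('pics/s2.png',cv2.resize(f['color'][110:200,150:250,::-1],None,fx=6,fy=6,interpolation=2))
E
```

```text
9.8333 [0.4538 0.2242 0.0744] [-0.8381  0.2761 -5.1154] [ 0.0017  0.0006 -1.    ]
```

View pics/s2.png

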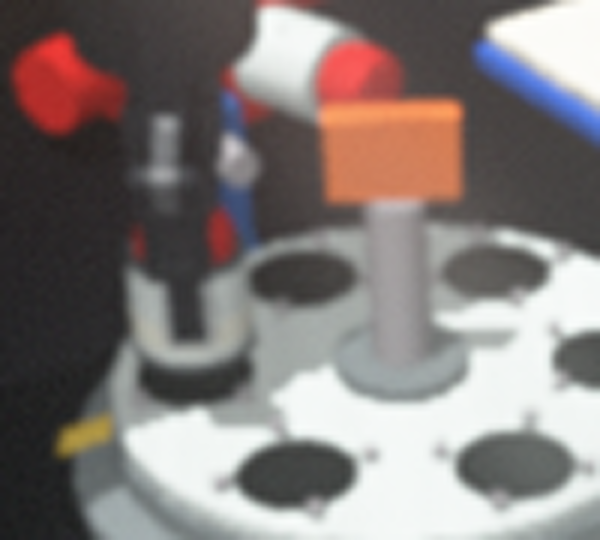

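Request:
{"api": "carry_out", "payload": {
  "commands": [
    [0, 0, 0.002, 0],
    [0, 0, 0.002, 0],
    [0, 0, 0.002, 0],
    [0, 0, 0, 0],
    [0, 0, 0, 0]
  ]
}}

```text
t: 10.3
ee_pos: [0.4525, 0.2248, 0.0673]
eef_rot: [[-0.969, 0.248, -0.0], [0.248, 0.969, 0.0], [0.0, -0.0, -1.0]]
force: [-0.1, -0.2, -5.2]
width: 0.568
finger_force: 69.1
```

Request:
{"api": "carry_out", "payload": {
  "commands": [
    [0.0004, 0, 0.002, 0],
    [0, 0, 0.002, 0],
    [0, 0, 0.002, 0],
    [0, 0, 0.001, 0],
    [0, 0, 0, 0]
  ]
}}

```text
t: 10.72
ee_pos: [0.452, 0.2248, 0.0599]
eef_rot: [[-0.969, 0.248, -0.001], [0.248, 0.969, -0.0], [0.001, -0.0, -1.0]]
force: [0.1, -0.1, -6.1]
width: 0.562
finger_force: 69.1
```

Request:
{"api": "carry_out", "payload": {
  "commands": [
    [0, 0, 0.0015, 0],
    [0, 0, 0.001, 0],
    [0, 0, 0.001, 0],
    [0, 0, 0, 0],
    [0, 0, 0, 0]
  ]
}}

```text
t: 11.13
ee_pos: [0.4523, 0.2249, 0.0568]
eef_rot: [[-0.969, 0.248, 0.0], [0.248, 0.969, 0.0], [-0.0, 0.0, -1.0]]
force: [0.6, 0.2, -6.1]
width: 0.565
finger_force: 69.3
```

Request:
{"api": "carry_out", "payload": {
  "commands": [
    [0, 0, 0.001, 0],
    [0, 0, 0, 0],
    [0, 0, 0, 0]
  ]
}}

```text
t: 11.38
ee_pos: [0.4523, 0.2249, 0.0565]
eef_rot: [[-0.969, 0.248, 0.001], [0.248, 0.969, 0.0], [-0.0, 0.0, -1.0]]
force: [-3.2, -0.2, 3.6]
width: 0.563
finger_force: 69.8
```

Request:
{"api": "carry_out", "payload": {
  "commands": [
    [0, 0, 0.001, 0],
    [0, 0, 0, 0],
    [0, 0, 0, 0]
  ]
}}

```text
t: 11.63
ee_pos: [0.4523, 0.225, 0.0564]
eef_rot: [[-0.969, 0.248, 0.001], [0.248, 0.969, 0.0], [-0.001, 0.001, -1.0]]
force: [-6.0, -1.3, 12.1]
width: 0.561
finger_force: 70.7
```

Request:
{"api": "carry_out", "payload": {
  "commands": [
    [0, 0, -0.001, 0],
    [0, 0, 0, 0],
    [0, 0, 0, 0],
    [0, 0, 0, 0],
    [0, 0, 0, 0]
  ],
  "gripper": 0.0854
}}

```text
t: 12.05
ee_pos: [0.4525, 0.2249, 0.0557]
eef_rot: [[-0.969, 0.248, 0.0], [0.248, 0.969, 0.0], [-0.0, 0.0, -1.0]]
force: [-0.4, -0.4, -0.6]
width: 1.005
finger_force: 0.0
```

Request:
{"api": "carry_out", "payload": {
  "commands": [
    [0, 0, 0, 0],
    [0, 0, 0, 0],
    [0, 0, -0.01, 0],
    [0, 0, -0.025, 0],
    [0, 0, -0.035, 0]
  ]
}}

```text
t: 12.47
ee_pos: [0.45, 0.2241, 0.1246]
eef_rot: [[-0.969, 0.248, -0.006], [0.248, 0.969, -0.002], [0.005, -0.003, -1.0]]
force: [0.2, 0.1, -0.2]
width: 1.002
finger_force: 0.0
```

Request:
{"api": "carry_out", "payload": {
  "commands": [
    [0, 0, -0.035, 0],
    [0, 0, -0.035, 0],
    [0, 0, -0.03, 0],
    [0, 0, 0, 0],
    [0, 0, 0, 0]
  ]
}}

```text
t: 12.88
ee_pos: [0.4536, 0.2253, 0.2286]
eef_rot: [[-0.969, 0.248, 0.005], [0.248, 0.969, 0.002], [-0.005, 0.003, -1.0]]
force: [0.1, -0.7, 0.5]
width: 0.999
finger_force: 0.0
```

```bash
python3 - <<'E'
from h import *
from scipy.optimize import least_squares
np.set_printoptions(precision=4,suppress=True)
s=readout.get_state(); print(s['t'],s['ee_pos'],s['force'],s['eef_rot'][:,2],s['qpos'])
for n in('top','side'):
  f,W=grab(n)
  for g in ([.454,-.163],[.454,-.268],[.493,-.368],[.4507,.2252]):
    h=cv2.cvtColor(f['color'],cv2.COLOR_RGB2HSV); m=((h[...,0]<8)|(h[...,0]>172))&(h[...,1]>150)&(np.hypot(W[...,0]-g[0],W[...,1]-g[1])<.032)&(W[...,2]>.05)
    p=W[m]
    if len(p)>20: print(n,len(p),least_squares(lambda c:np.linalg.norm(p-c,axis=1)-.021,[*g,.05],loss='soft_l1',f_scale=.002).x)
cv2.imwrite('pics/s3.png',cv2.resize(f['color'][100:220,140:300,::-1],None,fx=4,fy=4,interpolation=2))
E
```

```text
12.8833 [0.4536 0.2253 0.2286] [ 0.113  -0.6846  0.4801] [ 0.0051  0.0017 -1.    ] [17.3211 10.1364 -7.9588 71.5946  0.0044 31.6902]
top 171 [ 0.4534 -0.16    0.051 ]
top 181 [ 0.4938 -0.3691  0.051 ]
top 168 [0.4511 0.225  0.0904]
side 326 [ 0.455  -0.1607  0.0524]
side 555 [ 0.4951 -0.37    0.052 ]
side 149 [0.452  0.2245 0.0924]
```

View pics/s3.png

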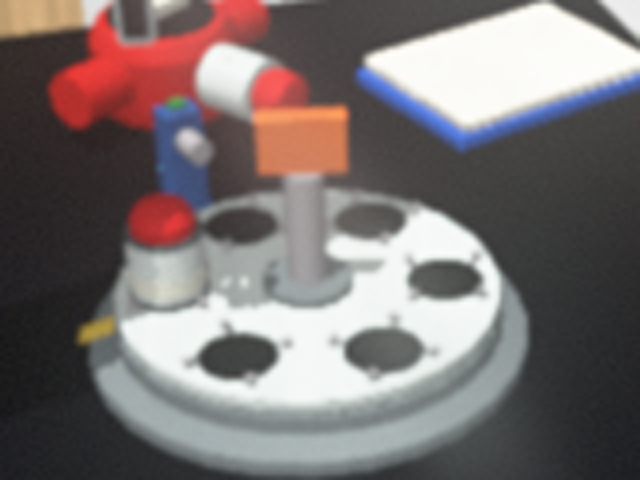

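Request:
{"api": "carry_out", "payload": {
  "commands": [
    [-0.0295, 0, 0, 0],
    [-0.0295, -0.001, 0, 0],
    [-0.0295, 0, 0, 0],
    [0, 0, 0, 0],
    [0, 0, 0, 0]
  ]
}}

```text
t: 13.4
ee_pos: [0.5376, 0.2011, 0.2232]
eef_rot: [[-0.968, 0.25, -0.004], [0.25, 0.968, -0.001], [0.004, -0.002, -1.0]]
force: [-1.0, 0.5, 0.6]
width: 1.002
finger_force: 0.0
```

Request:
{"api": "carry_out", "payload": {
  "commands": [
    [0, 0, 0, 0],
    [0, 0, 0.025, 0],
    [0, 0, 0.03, 0],
    [0, 0, 0.025, 0],
    [0, 0, 0.012, 0]
  ]
}}

```text
t: 13.82
ee_pos: [0.5339, 0.2019, 0.1302]
eef_rot: [[-0.969, 0.247, -0.006], [0.247, 0.969, -0.001], [0.005, -0.002, -1.0]]
force: [-0.1, 0.1, -0.0]
width: 1.001
finger_force: 0.0
```

Request:
{"api": "carry_out", "payload": {
  "commands": [
    [0, 0, 0, 0],
    [0, 0, 0, 0],
    [0, 0, 0, 0],
    [0, 0, 0, 0]
  ]
}}

```text
t: 14.15
ee_pos: [0.5384, 0.2023, 0.1355]
eef_rot: [[-0.969, 0.248, 0.003], [0.248, 0.969, 0.001], [-0.002, 0.001, -1.0]]
force: [-0.4, 0.5, 0.2]
width: 1.004
finger_force: 0.0
```

Centred on the hub; close.

Request:
{"api": "carry_out", "payload": {
  "commands": [
    [0, 0, 0, 0],
    [0, 0, 0, 0],
    [0, 0, 0, 0],
    [0, 0, 0, 0],
    [0, 0, 0, 0]
  ],
  "gripper": 0.0
}}

```text
t: 14.57
ee_pos: [0.5379, 0.2019, 0.1339]
eef_rot: [[-0.969, 0.248, 0.0], [0.248, 0.969, 0.0], [-0.0, 0.0, -1.0]]
force: [-0.5, 0.2, 0.4]
width: 0.296
finger_force: 0.0
```

Request:
{"api": "carry_out", "payload": {
  "commands": [
    [0, 0, 0, 0],
    [0, 0, 0, 0],
    [0, 0, 0, 0],
    [0, 0, 0, 0],
    [0, 0, 0, 0]
  ]
}}

```text
t: 14.98
ee_pos: [0.5381, 0.2028, 0.134]
eef_rot: [[-0.969, 0.248, 0.001], [0.248, 0.969, 0.002], [-0.0, 0.002, -1.0]]
force: [0.1, 6.0, 0.9]
width: 0.156
finger_force: 59.8
```

```bash
python3 -c "
from h import *
s=readout.get_state();print(s['ee_pos'],s['force'],s['wrist_torque'],s['width'],s['qpos'],s['eef_rot'])"
```

```text
[0.53808529 0.20278387 0.13403462] [0.13588963 5.95751725 0.88394126] [0.78484348 0.03546692 0.06434357] 0.15572526432216244 [12.61019905 20.49758106 -7.6475403  61.78870586  0.0799998  26.94116297] [[-9.68882143e-01  2.47521146e-01  8.22245037e-04]
 [ 2.47522194e-01  9.68880878e-01  1.61471985e-03]
 [-3.96980185e-04  1.76799713e-03 -9.99998358e-01]]
```

Request:
{"api": "carry_out", "payload": {
  "commands": [
    [0, 0, 0, 1],
    [0, 0, 0, 2],
    [0, 0, 0, 2],
    [0, 0, 0, 2],
    [0, 0, 0, 2]
  ]
}}

```text
t: 15.4
ee_pos: [0.538, 0.2028, 0.134]
eef_rot: [[-0.918, 0.397, 0.001], [0.397, 0.918, 0.002], [-0.0, 0.002, -1.0]]
force: [0.6, 5.0, 0.3]
width: 0.157
finger_force: 59.7
```

Request:
{"api": "carry_out", "payload": {
  "commands": [
    [0, 0, 0, 2],
    [0, 0, 0, 2],
    [0, 0, 0, 2],
    [0, 0, 0, 2],
    [0, 0, 0, 2]
  ]
}}

```text
t: 15.82
ee_pos: [0.538, 0.2028, 0.134]
eef_rot: [[-0.835, 0.551, 0.001], [0.551, 0.835, 0.002], [0.0, 0.002, -1.0]]
force: [1.2, 6.2, 0.6]
width: 0.152
finger_force: 59.7
```

```bash
python3 -c "
from h import *
s=readout.get_state();print(s['ee_pos'],s['force'],s['wrist_torque'],s['width'],s['qpos'],np.degrees(np.arctan2(s['eef_rot'][1,1],s['eef_rot'][0,1])))
f,W=grab('top')
h=cv2.cvtColor(f['color'],cv2.COLOR_RGB2HSV); m=((h[...,0]<8)|(h[...,0]>172))&(h[...,1]>150)&(np.hypot(W[...,0]-.54,W[...,1]-.2)<.13)&(W[...,2]>.09)
p=np.median(W[m],0)if m.any()else 0;print(p,m.sum())"
```

```text
[0.53804164 0.20280819 0.13401112] [1.21560617 6.15178752 0.5712526 ] [0.70109145 0.01874525 0.04638325] 0.152071179349424 [12.61205273 20.49908224 -7.6488084  61.79119512  0.0828324  46.0332451 ] 56.578836338139105
[0.46294652 0.2482894  0.10654063] 192
```

Request:
{"api": "carry_out", "payload": {
  "commands": [
    [0, 0, 0, 2.5],
    [0, 0, 0, 2.5],
    [0, 0, 0, 2.5],
    [0, 0, 0, 2.5],
    [0, 0, 0, 2.5]
  ]
}}

```text
t: 16.28
ee_pos: [0.5381, 0.2029, 0.134]
eef_rot: [[-0.695, 0.719, 0.001], [0.719, 0.695, 0.002], [0.001, 0.002, -1.0]]
force: [0.8, 4.9, 0.8]
width: 0.155
finger_force: 59.7
```

Request:
{"api": "carry_out", "payload": {
  "commands": [
    [0, 0, 0, 2.5],
    [0, 0, 0, 2.5],
    [0, 0, 0, 2.5],
    [0, 0, 0, 2.5],
    [0, 0, 0, 2.5]
  ]
}}

```text
t: 16.7
ee_pos: [0.5381, 0.2029, 0.134]
eef_rot: [[-0.523, 0.852, 0.001], [0.852, 0.523, 0.002], [0.001, 0.002, -1.0]]
force: [1.8, 5.6, 0.8]
width: 0.157
finger_force: 59.8
```

Request:
{"api": "carry_out", "payload": {
  "commands": [
    [0, 0, 0, 2.5],
    [0, 0, 0, 2.5],
    [0, 0, 0, 2.5],
    [0, 0, 0, 2.5],
    [0, 0, 0, 2]
  ]
}}

```text
t: 17.12
ee_pos: [0.5381, 0.2029, 0.134]
eef_rot: [[-0.336, 0.942, 0.001], [0.942, 0.336, 0.002], [0.001, 0.001, -1.0]]
force: [1.2, 5.0, 0.9]
width: 0.158
finger_force: 59.7
```

Request:
{"api": "carry_out", "payload": {
  "commands": [
    [0, 0, 0, 1.5],
    [0, 0, 0, 1],
    [0, 0, 0, 0],
    [0, 0, 0, 0]
  ]
}}

```text
t: 17.45
ee_pos: [0.5381, 0.2029, 0.134]
eef_rot: [[-0.294, 0.956, 0.001], [0.956, 0.294, 0.002], [0.002, 0.001, -1.0]]
force: [1.0, 6.2, 0.4]
width: 0.156
finger_force: 59.8
```

```bash
cat > c.py <<'E'
from h import *
from scipy.optimize import least_squares
s=readout.get_state();print(s['t'],s['ee_pos'],s['force'],s['wrist_torque'],s['width'],s['qpos'],np.degrees(np.arctan2(s['eef_rot'][1,1],s['eef_rot'][0,1])))
for n in ('top','side'):
    f,W=grab(n)
    h=cv2.cvtColor(f['color'],cv2.COLOR_RGB2HSV); m=((h[...,0]<8)|(h[...,0]>172))&(h[...,1]>150)&(np.hypot(W[...,0]-.54,W[...,1]-.2)<.13)&(W[...,2]>.095)
    p=W[m]
    if len(p)>20:
        q=least_squares(lambda c:np.linalg.norm(p-c,axis=1)-.021,[*np.median(p,0)[:2],.09],loss='soft_l1',f_scale=.002).x
        v=q[:2]-([.5375,.2022] if n=='top' else [.5385,.2012]);print(n,q,len(p),np.hypot(*v),165.3-np.degrees(np.arctan2(v[1],v[0])))
E
python3 c.py
```

```text
17.45 [0.53809466 0.20288683 0.1340232 ] [0.95416384 6.23583589 0.38268409] [ 0.85227924  0.04717532 -0.30956003] 0.155530358565735 [12.60954781 20.50016639 -7.64545769 61.78689493  0.10002035 85.48306054] 17.126484269882667
side [0.5118443  0.28804672 0.09133928] 91 0.09084535637694753 58.237276488109984
```

Request:
{"api": "carry_out", "payload": {
  "commands": [
    [0, 0, 0, 0.8],
    [0, 0, 0, 0.5],
    [0, 0, 0, 0],
    [0, 0, 0, 0],
    [0, 0, 0, 0]
  ]
}}

```text
t: 17.97
ee_pos: [0.5382, 0.2029, 0.134]
eef_rot: [[-0.273, 0.962, 0.001], [0.962, 0.273, 0.002], [0.002, 0.001, -1.0]]
force: [1.4, 6.0, 0.9]
width: 0.152
finger_force: 59.7
```

```bash
python3 c.py
```

```text
17.9667 [0.53815054 0.20291181 0.13403369] [1.42203328 5.98503883 0.93477059] [ 0.87066034 -0.03024042 -0.1044802 ] 0.1518459655140879 [12.61131016 20.50074055 -7.6430712  61.78181017  0.09900342 86.75549473] 15.85581373353626
side [0.51513967 0.28781734 0.09229429] 86 0.08971214448299834 60.20667383018788
```

Request:
{"api": "carry_out", "payload": {
  "commands": [
    [0, 0, 0, 0.5],
    [0, 0, 0, 0],
    [0, 0, 0, 0]
  ]
}}

```text
t: 18.32
ee_pos: [0.5382, 0.2029, 0.1341]
eef_rot: [[-0.265, 0.964, 0.001], [0.964, 0.265, 0.002], [0.002, 0.001, -1.0]]
force: [1.1, 5.7, 0.0]
width: 0.151
finger_force: 59.7
```

Request:
{"api": "carry_out", "payload": {
  "commands": [
    [0, 0, 0, 0],
    [0, 0, 0, 0],
    [0, 0, 0, 0],
    [0, 0, 0, 0],
    [0, 0, 0, 0]
  ],
  "gripper": 0.0854
}}

```text
t: 18.73
ee_pos: [0.5377, 0.2016, 0.1337]
eef_rot: [[-0.264, 0.965, -0.0], [0.965, 0.264, -0.0], [-0.0, -0.0, -1.0]]
force: [-0.1, -0.3, 0.3]
width: 0.857
finger_force: 0.0
```

Request:
{"api": "carry_out", "payload": {
  "commands": [
    [0, 0, 0, 0],
    [0, 0, 0, 0],
    [0, 0, -0.02, 0],
    [0, 0, -0.035, 0],
    [0, 0, -0.035, 0]
  ]
}}

```text
t: 19.15
ee_pos: [0.5365, 0.2016, 0.2235]
eef_rot: [[-0.264, 0.964, -0.004], [0.964, 0.264, -0.001], [0.0, -0.004, -1.0]]
force: [0.2, 0.0, 0.1]
width: 1.001
finger_force: 0.0
```

Request:
{"api": "carry_out", "payload": {
  "commands": [
    [0, 0, -0.03, 0],
    [0.03, 0, 0, 0],
    [0.035, 0, 0, 0],
    [0.035, 0, 0, 0],
    [0.035, 0, 0, 0]
  ]
}}

```text
t: 19.57
ee_pos: [0.5019, 0.3331, 0.2543]
eef_rot: [[-0.263, 0.965, 0.001], [0.965, 0.263, 0.0], [0.0, 0.001, -1.0]]
force: [0.8, 0.6, -0.2]
width: 1.0
finger_force: 0.0
```

Request:
{"api": "carry_out", "payload": {
  "commands": [
    [0, 0, 0, 0],
    [0, 0, 0, 0],
    [0, 0, 0, 0],
    [0, 0, 0, 0],
    [0, 0, 0, 0]
  ]
}}

```text
t: 19.98
ee_pos: [0.5025, 0.3309, 0.2538]
eef_rot: [[-0.263, 0.965, -0.0], [0.965, 0.263, -0.0], [-0.0, -0.0, -1.0]]
force: [0.4, -0.0, -0.3]
width: 0.996
finger_force: 0.0
```

```bash
python3 c.py; python3 m.py | grep -v yel; python3 -c "
from h import *
f,W=grab('side');save(f,'s4.png')"
```

```text
19.9833 [0.50249425 0.33091946 0.25384239] [ 0.40484012 -0.00171124 -0.33606144] [ 0.00183934  0.00076987 -0.00658899] 0.9958778044253079 [ 2.57294888e+01  2.07596083e+01  9.76841344e+00  7.90135706e+01
 -6.52428820e-03  1.00500085e+02] 15.229403923009757
top [0.5132403  0.28970865 0.09066497] 199 0.09080912119592481 59.80522335094341
side [0.51491158 0.28788816 0.09183578] 92 0.08984014372429051 60.07798717542316
beacon [ 0.4535 -0.1596  0.051 ] [ 0.4548 -0.1611  0.0522]
beacon [ 0.453 -0.268  0.049] [ 0.453 -0.268  0.049]
beacon [ 0.4939 -0.369   0.0511] [ 0.4951 -0.3702  0.0522]
top disc [0.5375 0.2022 0.1248]
nest 186 [0.6246 0.1804 0.044 ] 0.08978655743691637 -14.047478612017166
nest 187 [0.6001 0.2667 0.044 ] 0.08998474923992715 45.85251292412763
nest 186 [0.5621 0.1158 0.044 ] 0.08982974219415664 -74.12223081243883
nest 192 [0.4747 0.138  0.044 ] 0.08975764349436628 -134.39904701593
nest 196 [0.4505 0.2247 0.044 ] 0.08981167968322389 165.4662699822941
blade 125 [0.5375 0.2003 0.1682] [0.5375 0.2014 0.1683] [-0.2963  0.9551] 107.23338684363246
((537.430908203125, 201.5414581298828), (13.484418869018555, 52.20950698852539), 16.471385955810547)
gland [ 0.3893 -0.0064  0.0122] [0.4168 0.0217 0.0315]
adaptor [ 0.7231 -0.0057  0.0123] [0.8146 0.0441 0.0353]
side disc [0.5381 0.1993 0.1276]
nest 91 [0.4511 0.2301 0.044 ] 0.09225413773222595 160.4844600656289
blade 93 [0.5381 0.1977 0.1692] [0.5382 0.2007 0.1679] [-0.2653  0.9642] 105.38702793902215
((538.5300903320312, 199.83497619628906), (14.053472518920898, 56.09637451171875), 13.619064331054688)
gland [ 0.392  -0.0117  0.0121] [0.4219 0.0175 0.0312]
adaptor [ 0.723  -0.0101  0.0122] [0.814  0.0443 0.0335]
```

View pics/s4.png

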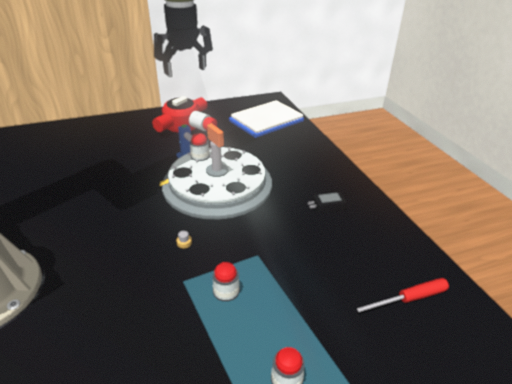

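The beacon stands upright at the reader post (200,148), with the light ones upright on the mat at (225,281) and (288,367). The bystanders have not moved.

```bash
python3 -c "
from rig import order
print(order.sign_off())"
```

```text
the job is handed in; nothing more can be done
None
```

The middle beacon was the heavy one (about 5.5 N lifted, against 2.5 N for the first, with the third left unweighed); it now stands upright in its nest, indexed one click clockwise (about 60°) to the reader post, and the job is handed in at about 20 s with no verdict returned.

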